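# Sweep the loose tube caps into the waste opening

## Task

Clear the four loose red screw caps off the steel work tray: sweep them along its surface with your fingertips until every one has dropped through the rectangular opening into the waste bin underneath. Never pick a cap up off the tray. Leave the two closed specimen pots that stand among the caps, and the other things on the bench, standing where they are.

Things in the scene. Friction and masses are not known exactly. Their poses are not given: they have to be found in the camera images.
- tray: fixed stainless-steel work tray on feet, 260 mm (its x) by 380 mm (its y), flat surface 65 mm above the table, rim all round (4 mm thick, top 80 mm above the table). Origin at table height under its centre, z up. The waste opening is near its +y end; the caps lie on the rest, |x| under 90 mm and y from -130 to +15 mm
- opening (a point): centre of the rectangular waste opening cut through the tray's surface, at the surface's height (65 mm), axes as the tray's: 180 mm along x and 85 mm along y, so it spans y from +80 to +165 mm in the tray's frame; plain edges, flush with the surface
- bin_floor (a point): centre of the inner floor of the grey waste bin under the opening, 6 mm above the table, axes as the tray's; inside 190 mm along x and 120 mm along y, walls up to 55 mm; part of the tray
- cap1: loose red plastic screw cap of a sample tube, a ribbed disc of diameter 34 mm and height 14 mm, 10 to 18 g, lying flat top up on the tray's surface, free to slide; origin at the centre of its underside, z up (yaw is arbitrary)
- cap2: loose red plastic screw cap of a sample tube, a ribbed disc of diameter 34 mm and height 14 mm, 10 to 18 g, lying flat mouth up on the tray's surface, free to slide; origin at the centre of its underside, z up (yaw is arbitrary)
- cap3: loose red plastic screw cap of a sample tube, a ribbed disc of diameter 34 mm and height 14 mm, 10 to 18 g, lying flat mouth up on the tray's surface, free to slide; origin at the centre of its underside, z up (yaw is arbitrary)
- cap4: loose red plastic screw cap of a sample tube, a ribbed disc of diameter 34 mm and height 14 mm, 10 to 18 g, lying flat top up on the tray's surface, free to slide; origin at the centre of its underside, z up (yaw is arbitrary)
- pot1: closed specimen pot standing on the tray among the caps: white body of diameter 39 mm, red screw cap of diameter 44 mm, 68 mm high in all, 70 g; stays where it stands; origin at the centre of its underside. Stands in the row of three things nearer the opening, at one end of that row
- pot2: closed specimen pot standing on the tray among the caps: white body of diameter 39 mm, red screw cap of diameter 44 mm, 68 mm high in all, 70 g; stays where it stands; origin at the centre of its underside. Stands in the row of three things farther from the opening
- reagent_bottle: amber bottle with a black cap, diameter 56 mm, height 95 mm, standing on the table left of the tray; origin at the centre of its underside
- wash_bottle: white wash bottle, diameter 74 mm, shoulder 135 mm high, thin spout at 208 mm reaching 75 mm towards its -x, standing on the table to the right; origin at the centre of its underside
- tip_box: box of pipette tips, 87 x 127 x 61 mm, on the table right of the tray; origin at the centre of its underside
- tube_rack: blue rack of capped tubes, 75 x 200 mm, 102 mm high, on the table to the left beyond the tray; origin at the centre of its underside

How it is judged:
By the outcome, as a careful person would: the job done as asked, in the order asked, and still so for the second after the job is handed in, with the robot touching nothing.
It also fails if it takes over 61 s, if anything falls off the work surface, if the arm or the gripper's body presses on something with over 40 N, if the wrist force passes 120 N, or if a joint passes its speed limit or range.

## Robot

A 7-joint arm with a two-finger parallel gripper is mounted at the origin on the work surface. World frame = base frame: x ahead of the robot, y to its left, z up, the work surface at z = 0. Lengths are in m, angles in rad, forces in N, time in s.
With the tool pointing down it reaches from about 0.425 to 0.95 m from the base axis. Payload 16.7 kg.
Tool frame: the origin (TCP) lies at the very end of the fingers, on their centre line; the grasp point (between the pads) lies 19 mm behind it; x points along the fingers, z is the direction in which the jaws open and shut, and the axes are right-handed (so a half turn about x gives the same grasp; the last joint's range is limited). The gripper opens to 94 mm and grips with 3 to 60 N. Pads are 16 mm wide; open, the fingers measure 119 mm over their backs; the gripper's body (75 mm by 177 mm) begins 78 mm behind the grasp point.
Start: joints at [-1.464, 0.426, 0.074, 1.606, -0.034, 1.111, -0.067], TCP at [0.171, 0.653, 0.205] pointing down, gripper open.
Joint ranges: [-2.85, 2.85], [-0.5, 2.14], [-1.23, 1.37], [0.21, 2.46], [-1.02, 4.16], [0.16, 2.05], [-2.73, 2.73]. Speed limits (rad/s): [1.89, 1.89, 2.39, 2.39, 3.01, 3.01, 3.01].

## Interface

Orientations are given as a rotation vector (axis times angle).
In Python, from bench import observe, snapshot, calibration, sign_off gives the robot as it stands. The module is installed in compiled form; this text tells all that it offers.
- The arm moves only by the tool play_rows, never from a script. Its arguments are lists of equal length, an entry for each row: "translation": the shift along the tool's x, y, z in cm, a list of three; "turn": the turn about the tool's x in degrees; "claw": the opening, from 0 (shut) to 1 (fully open). A call has exactly 8 rows; each row shifts and turns the pose as measured when the row begins, along the tool's axes as they then stand; what a row does not reach is not made up. A row lasts 1/8 s, in which the tool goes at most 62.5 mm and 10.7 degrees, less where a joint would pass 70% of its speed; a pose out of reach is approached as far as the arm can. A call is refused whole if a number of a shift passes 6.25 or a number of a turn 10.7, either way. A call with a gripper value outside its range is refused whole. The fingers move at their own pace and stop on an object; "force" is the grip in N (left out, the last holds). Time passes only in rows, so rows that do not move let the fingers close, or fill a call up. It gives the time, the measured TCP pose, the force and the opening at its end, in the units of the state.
- observe(): the state, without advancing time (a new reading comes with each control period).
- snapshot(name): name is "scene" or "top" or "wrist"; returns the picture (480x640x3 uint8, blue, green, red); there is no depth.
- calibration(name): a dict with "fovy" (degrees; the focal length in pixels is half the picture's height over the tangent of half this angle, whatever the lens; pixels are square), "cx", "cy" (the principal point, pixels), "position" and "attitude" of the camera in the world; the wrist camera has in their place "mount" (4x4, takes a point from camera to tool coordinates, whose origin is the TCP and whose axes are the tool frame's). Camera axes: x right, y down, z forward; pixel columns grow to the right and rows downward; lengths in m; the calibration is good to about 2 mm. A picture is of the moment at which its call begins: read the wrist's pose just before it. calibration takes no time and is no camera call.
- sign_off(): hands the job in, once; it reports no verdict.
The state is a dict: "t": time; "joints": joint angles; "joint_vel": joint speeds; "effort": joint torques, N m; "eef_pos": TCP position; "ee_rot": TCP orientation; "force": force on the tool from outside, world axes, zero at the start; "ft_torque": the same for the moment, N m; "grip_width": finger opening in m.
Only numpy, scipy, OpenCV 4.12 (cv2) and the standard library are available. Lean on these libraries where they do the work, as an engineer would, in place of code of your own. Each camera call takes 0.05 s, during which the arm holds its last target.

## Working session

There is one attempt and no reset: what is moved stays moved. The work goes in short steps, Python scripts to look and compute and a tool call to move; the robot and the scene stay as the last step left them, time stands still between calls to the robot, and variables do not carry over. Pictures are saved under pics/ and viewed, and the job is handed in when it is done.

Besides the shell and the picture viewer there is one more tool, called as name(argument=value, ...) on one line, values as JSON. play_rows: Moves the arm, as the interface text tells. Its arguments: {"type":"object","properties":{"translation":{"type":"array"},"turn":{"type":"array"},"claw":{"type":"array"},"force":{"type":"number"}},"required":["translation","turn","claw"]}

```bash
mkdir -p pics; python3 - <<'E'
from bench import *
import cv2
s=observe();print({k:s[k] for k in('t','eef_pos','ee_rot','grip_width','force')})
for n in('scene','top'):
    cv2.imwrite(f'pics/{n}0.png',snapshot(n));print(n,calibration(n))
print(calibration('wrist'))
E
```

```text
{'t': 0.0, 'eef_pos': array([0.17067952, 0.65260145, 0.20478277]), 'ee_rot': array([-1.01957352,  1.32040118,  1.0181583 ]), 'grip_width': 0.09389557739868451, 'force': array([-0.74697912, -0.53058485, -0.28486326])}
scene {'fovy': 42.564860989459554, 'cx': 316.0131072574183, 'cy': 237.97020160381405, 'position': array([ 1.11290935, -0.83102391,  1.23456064]), 'attitude': array([-2.32084489, -0.73259601,  0.25898137])}
top {'fovy': 51.89224757394447, 'cx': 318.12473367206326, 'cy': 237.27832728055316, 'position': array([ 0.49622607, -0.00493062,  1.09615576]), 'attitude': array([-2.18902682,  2.20529215, -0.04855347])}
{'fovy': 65.87084450129501, 'cx': 318.59900000284176, 'cy': 239.2856982474085, 'mount': array([[ 2.18435297e-04, -2.48056166e-01,  9.68745628e-01,
        -1.79640074e-01],
       [ 4.14305531e-05, -9.68745648e-01, -2.48056180e-01,
         7.13245034e-02],
       [ 9.99999975e-01,  9.43198924e-05, -2.01331139e-04,
        -3.31243107e-05],
       [ 0.00000000e+00,  0.00000000e+00,  0.00000000e+00,
         1.00000000e+00]])}
```

View pics/top0.png

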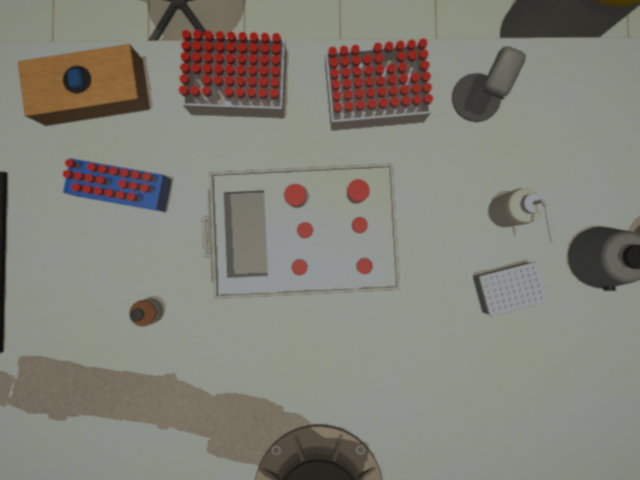

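View pics/scene0.png

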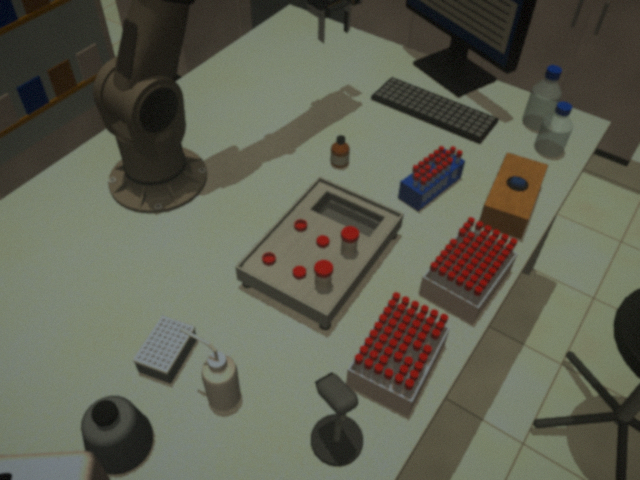

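The top view shows the tray with its opening on the left (world +y). The pots are the larger discs at about (296,195) and (358,190). The caps are at about (305,230), (360,225), (299,267) and (364,266). Next I'll measure positions.

```bash
cat > h.py <<'E'
import numpy as np,cv2
from bench import *
from scipy.spatial.transform import Rotation as R
def ray(n,uv,z):
    c=calibration(n);f=240/np.tan(np.radians(c['fovy']/2))
    A=R.from_rotvec(c['attitude']).as_matrix();p=np.array(c['position'])
    uv=np.atleast_2d(uv).astype(float)
    d=np.c_[(uv[:,0]-c['cx'])/f,(uv[:,1]-c['cy'])/f,np.ones(len(uv))]@A.T
    return p+d*((z-p[2])/d[:,2])[:,None]
def red(img):
    h=cv2.cvtColor(img,cv2.COLOR_BGR2HSV)
    m=((h[...,0]<8)|(h[...,0]>170))&(h[...,1]>130)&(h[...,2]>70)
    n,l,s,c=cv2.connectedComponentsWithStats(m.astype(np.uint8))
    return [(c[i],s[i]) for i in range(1,n) if s[i,4]>30]
E
python3 - <<'E'
from h import *
for n,box in(('top',(215,400,165,297)),('scene',(240,400,180,325))):
    img=cv2.imread(f'pics/{n}0.png')
    for c,s in red(img):
        if box[0]<c[0]<box[1] and box[2]<c[1]<box[3]:
            print(n,c.round(1),s, 'cap z',ray(n,c,.077)[0].round(4),'pot',ray(n,c,.133)[0].round(4))
img=cv2.imread('pics/top0.png')
cv2.imwrite('pics/topcrop.png',cv2.resize(img[155:305,200:405],None,fx=3.9,fy=3.9,interpolation=cv2.INTER_CUBIC))
E
```

```text
top [357.8 190.2] [348 180  21  21 347] cap z [ 0.6405 -0.0862  0.077 ] pot [ 0.6325 -0.0818  0.133 ]
top [294.9 194.7] [285 185  21  21 348] cap z [0.6321 0.0443 0.077 ] pot [0.6247 0.0416 0.133 ]
top [359.3 224.6] [353 218  14  14 155] cap z [ 0.5689 -0.0887  0.077 ] pot [ 0.5649 -0.0841  0.133 ]
top [304.4 229.6] [298 223  14  14 151] cap z [0.5594 0.0251 0.077 ] pot [0.5559 0.0235 0.133 ]
top [364.1 265.5] [358 259  13  14 145] cap z [ 0.4842 -0.0976  0.077 ] pot [ 0.4848 -0.0925  0.133 ]
top [299.  266.8] [293 260  13  14 141] cap z [0.4825 0.0367 0.077 ] pot [0.4832 0.0344 0.133 ]
scene [300.3 224.7] [295 220  12  11 106] cap z [0.4841 0.0341 0.077 ] pot [ 0.5145 -0.0077  0.133 ]
scene [349.6 233.1] [341 226  18  16 224] cap z [0.6024 0.083  0.077 ] pot [0.6271 0.0388 0.133 ]
scene [322.5 240.5] [317 235  12  12 115] cap z [0.5607 0.0224 0.077 ] pot [ 0.5874 -0.0188  0.133 ]
scene [268.5 258.2] [263 253  12  11 111] cap z [ 0.4857 -0.101   0.077 ] pot [ 0.516  -0.1364  0.133 ]
scene [323.2 267.6] [314 260  19  17 248] cap z [ 0.6108 -0.0481  0.077 ] pot [ 0.6351 -0.086   0.133 ]
scene [299.  271.5] [293 266  13  12 131] cap z [ 0.5705 -0.0914  0.077 ] pot [ 0.5967 -0.1272  0.133 ]
```

View pics/topcrop.png

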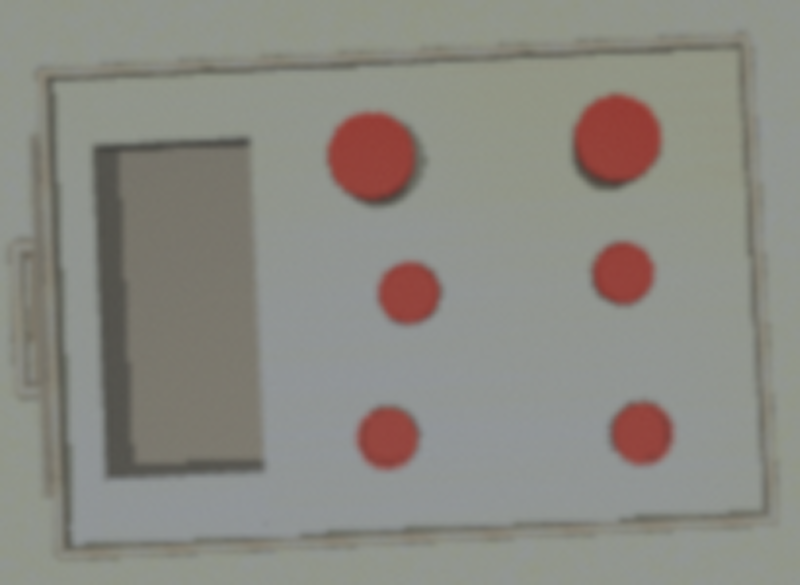

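```bash
python3 - <<'E'
from h import *
o=np.array([(94,147),(249,140),(264,468),(107,477)])/3.9+[200,155]
P=ray('top',o-.4,.065);print('opening',P.round(4))
r=np.array([(38,70),(748,38),(777,520),(62,556)])/3.9+[200,155]
Q=ray('top',r-.4,.08);print('rim',Q.round(4),[np.linalg.norm(Q[i]-Q[i-1]).round(3) for i in range(4)])
c=Q.mean(0)[:2];y=(Q[0]+Q[3]-Q[1]-Q[2])[:2];x=(Q[0]+Q[1]-Q[2]-Q[3])[:2]
ay=np.arctan2(-y[0],y[1]);ax=np.arctan2(x[1],x[0]);print('c',c,'yaw',np.degrees([ay,ax]))
print([np.linalg.norm(P[i]-P[i-1]).round(3) for i in range(4)])
a=(ay+ax)/2;M=np.array([[np.cos(a),-np.sin(a)],[np.sin(a),np.cos(a)]])
print('open in tray',((P[:,:2]-c)@M).round(4))
for n,q in dict(capA=(.560,.0240),capB=(.4833,.0355),capC=(.5697,-.090),capD=(.485,-.099),potN=(.626,.040),potF=(.634,-.084)).items(): print(n,((np.array(q)-c)@M).round(4))
s=observe();print(R.from_rotvec(s['ee_rot']).as_matrix().round(3))
E
```

```text
opening [[0.64   0.1947 0.065 ]
 [0.6431 0.1111 0.065 ]
 [0.4667 0.1035 0.065 ]
 [0.4625 0.1875 0.065 ]]
rim [[ 0.6793  0.2216  0.08  ]
 [ 0.6935 -0.1564  0.08  ]
 [ 0.4378 -0.168   0.08  ]
 [ 0.4217  0.2083  0.08  ]] [np.float64(0.258), np.float64(0.378), np.float64(0.256), np.float64(0.377)]
c [0.55808122 0.02639325] yaw [2.30640648 2.78589062]
[np.float64(0.178), np.float64(0.084), np.float64(0.177), np.float64(0.084)]
open in tray [[ 0.0893  0.1645]
 [ 0.0887  0.0808]
 [-0.0879  0.0811]
 [-0.0884  0.1652]]
capA [ 0.0018 -0.0025]
capB [-0.0743  0.0124]
capC [ 0.0064 -0.1168]
capD [-0.0786 -0.122 ]
potN [0.0685 0.0106]
potF [ 0.0709 -0.1137]
[[-0.    -0.967  0.253]
 [-0.001  0.253  0.967]
 [-1.    -0.    -0.001]]
```

```bash
cat >> h.py <<'E'
C=np.array([.5581,.0264]);YAW=np.radians(2.5)
M=np.array([[np.cos(YAW),-np.sin(YAW)],[np.sin(YAW),np.cos(YAW)]])
def rem(tx,ty,z):
    s=observe();T=R.from_rotvec(s['ee_rot']).as_matrix()
    w=np.r_[C+M@[tx,ty],z]
    d=T.T@(w-s['eef_pos'])*100
    tz=T[:,2];ang=np.degrees(np.arctan2(tz[1],tz[0])-YAW)
    print('t %.2f'%s['t'],'tray xy',(M.T@(s['eef_pos'][:2]-C)).round(4),'z %.4f'%s['eef_pos'][2],'rem cm',d.round(2),'turn',ang.round(2),'w %.4f'%s['grip_width'],'tilt',T[2].round(3),s['force'].round(1))
E

```

play_rows(translation=[[0,0,0],[0,0,0],[0,0,0],[0,0,0],[0,0,0],[0,0,0],[0,0,0],[0,0,0]], turn=[9.1,9.1,9.1,9.1,9.1,9.1,9.1,9.1], claw=[0.21,0.21,0.21,0.21,0.21,0.21,0.21,0.21], force=20)

```text
t: 1.1
eef_pos: [0.1704, 0.6506, 0.2016]
ee_rot: [-0.009, 1.572, -0.002]
force: [-0.2, 0.0, 0.6]
grip_width: 0.0204
```

```bash
python3 -c "
from h import *
rem(.002,-.045,.15)"
```

```text
t 1.10 tray xy [-0.3601  0.6406] z 0.2016 rem cm [  5.57 -67.03  38.91] turn -2.28 w 0.0204 tilt [-1.    -0.007 -0.001] [-0.2  0.   0.6]
```

play_rows(translation=[[0,-5,2.9],[0,-5,2.9],[0,-5,2.9],[0,-5,2.9],[0,-5,2.9],[0,-5,2.9],[0,-5,2.9],[0,-5,2.9]], turn=[0,0,0,0,0,0,0,-2.3], claw=[0.21,0.21,0.21,0.21,0.21,0.21,0.21,0.21])

```text
t: 2.1
eef_pos: [0.4064, 0.2415, 0.2021]
ee_rot: [-0.046, 1.573, 0.032]
force: [1.2, -0.1, 0.1]
grip_width: 0.0198
```

```bash
python3 -c "
from h import *
rem(.002,-.045,.15)"
```

```text
t 2.10 tray xy [-0.1422  0.2215] z 0.2021 rem cm [  5.4  -26.69  14.28] turn 0.32 w 0.0198 tilt [-1.    -0.009 -0.002] [ 1.2 -0.1  0.1]
```

play_rows(translation=[[0,-4.4,2.4],[0,-4.4,2.4],[0,-4.4,2.4],[0,-4.4,2.4],[0,-4.4,2.4],[0,-4.4,2.3],[2.5,0,0],[2.5,0,0]], turn=[0,0,0,0,0,0,0,0], claw=[0.21,0.21,0.21,0.21,0.21,0.21,0.21,0.21])

```text
t: 3.1
eef_pos: [0.5677, -0.0293, 0.1537]
ee_rot: [-0.042, 1.57, 0.029]
force: [-0.0, 0.5, -0.9]
grip_width: 0.0196
```

```bash
python3 -c "
from h import *
rem(.002,-.045,.07)
cv2.imwrite('pics/w1.png',snapshot('wrist'));cv2.imwrite('pics/s1.png',snapshot('scene')[150:350,200:450])"
```

```text
t 3.10 tray xy [ 0.0071 -0.0561] z 0.1537 rem cm [ 8.36  1.17 -0.52] turn 0.09 w 0.0196 tilt [-1.    -0.008  0.   ] [-0.   0.5 -0.9]
```

View pics/w1.png

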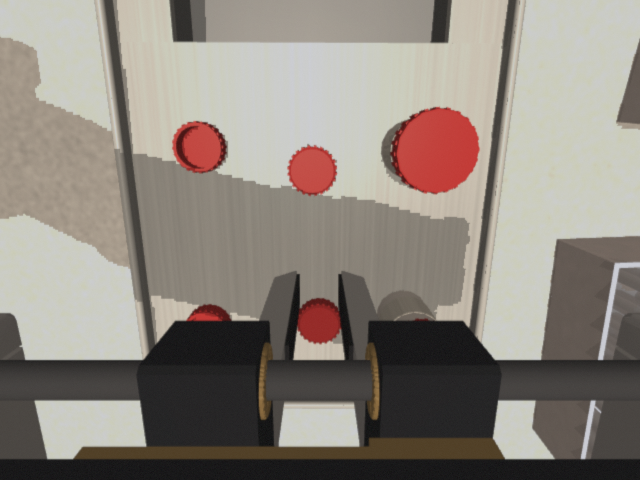

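The wrist picture shows cap A ahead at (312,170), cap B at (200,147) mouth up, and the near pot at (434,150). The opening edge is at the top, around row 42. I'll cross-check these positions.

```bash
python3 - <<'E'
from h import *
s=observe();T=R.from_rotvec(s['ee_rot']).as_matrix();c=calibration('wrist');m=c['mount'];f=240/np.tan(np.radians(c['fovy']/2))
A=T@m[:3,:3];p=T@m[:3,3]+s['eef_pos']
for uv,z in(((312,170),.079),((200,147),.077),((434,150),.133),((320,321),.079),((311,42),.065)):
    d=A@[(uv[0]-c['cx'])/f,(uv[1]-c['cy'])/f,1];q=p+d*(z-p[2])/d[2];print(uv,(M.T@(q[:2]-C)).round(4))
E
```

```text
(312, 170) [ 0.0014 -0.0015]
(200, 147) [-0.0734  0.0133]
(434, 150) [0.0661 0.0129]
(320, 321) [ 0.0071 -0.1131]
(311, 42) [0.0007 0.0797]
```

play_rows(translation=[[0,1.1,-0.5],[2,0,0],[2,0,0],[2,0,0],[1.2,0,0],[0.9,0,0],[0,0,0],[0,0,0]], turn=[0,0,0,0,0,0,0,0], claw=[0.21,0.21,0.21,0.21,0.21,0.21,0.21,0.21])

```text
t: 4.2
eef_pos: [0.5613, -0.0149, 0.0703]
ee_rot: [-0.044, 1.569, 0.034]
force: [-0.2, -0.8, -0.2]
grip_width: 0.0194
```

```bash
python3 -c "
from h import *
rem(.002,-.045,.07)"
```

```text
t 4.20 tray xy [ 0.0014 -0.0414] z 0.0703 rem cm [ 0.03 -0.36  0.06] turn 0.35 w 0.0194 tilt [-1.    -0.007  0.001] [-0.2 -0.8 -0.2]
```

play_rows(translation=[[0,1,0],[0,1,0],[0,1,0],[0,1,0],[-0.05,1,0],[0,1,0],[0,1,0],[0,1,0]], turn=[0,0,0,0,0,0,0,0], claw=[0.21,0.21,0.21,0.21,0.21,0.21,0.21,0.21])

```text
t: 5.2
eef_pos: [0.5577, 0.0712, 0.0715]
ee_rot: [-0.044, 1.568, 0.035]
force: [0.5, -0.2, 0.3]
grip_width: 0.0195
```

```bash
python3 -c "
from h import *
rem(.002,.12,.07)
cv2.imwrite('pics/w2.png',snapshot('wrist'))"
```

```text
t 5.20 tray xy [0.0015 0.0447] z 0.0715 rem cm [0.1  7.53 0.1 ] turn 0.38 w 0.0195 tilt [-1.    -0.006  0.003] [ 0.5 -0.2  0.3]
```

View pics/w2.png

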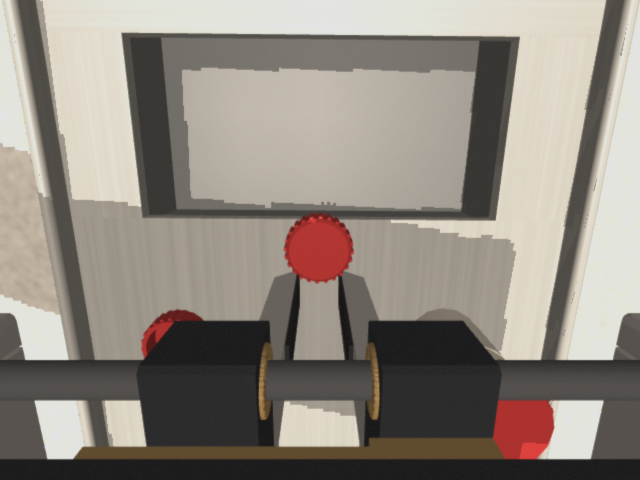

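Cap A is cradled at (319,248) against the fingertips, with its front at the opening edge (row 215). I'll keep pushing.

play_rows(translation=[[0,1,0],[0,1,0],[0,1,0],[0,1,0],[0,1,0],[0,1,0],[0,0,0],[-3,0,0]], turn=[0,0,0,0,0,0,0,0], claw=[0.21,0.21,0.21,0.21,0.21,0.21,0.21,0.21])

```text
t: 6.25
eef_pos: [0.553, 0.1369, 0.0998]
ee_rot: [-0.047, 1.571, 0.035]
force: [0.1, 0.9, 0.4]
grip_width: 0.0196
```

```bash
python3 -c "
from h import *
rem(-.076,-.030,.1)
cv2.imwrite('pics/w3.png',snapshot('wrist'))"
```

```text
t 6.25 tray xy [-0.0003  0.1106] z 0.0998 rem cm [  0.08 -14.    -7.69] turn 0.48 w 0.0196 tilt [-1.    -0.007 -0.   ] [0.1 0.9 0.4]
```

View pics/w3.png

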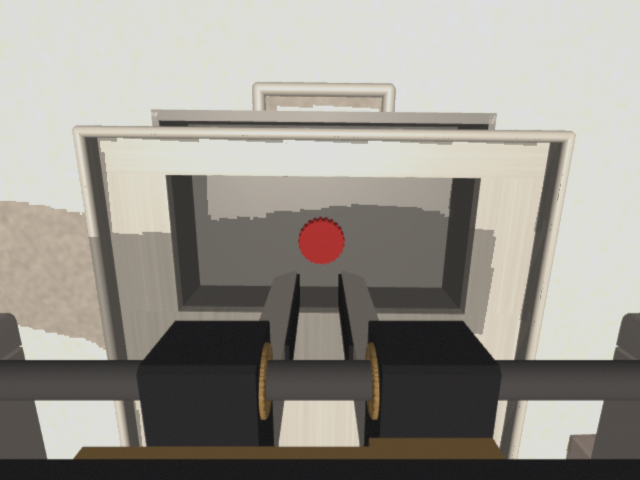

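Cap A is lying in the bin at (321,240). Now cap B.

play_rows(translation=[[-0.5,-2.8,-1.5],[0,-2.8,-1.5],[0,-2.8,-1.5],[0,-2.8,-1.5],[0,-2.8,-1.5],[0,0,0],[1.5,0,0],[1,0,0]], turn=[0,0,0,0,0,0.4,0,0], claw=[0.21,0.21,0.21,0.21,0.21,0.21,0.21,0.21])

```text
t: 7.3
eef_pos: [0.4876, -0.0113, 0.0847]
ee_rot: [-0.036, 1.561, 0.031]
force: [-0.3, 0.5, 0.0]
grip_width: 0.02
```

```bash
python3 -c "
from h import *
rem(-.075,-.030,.07)"
```

```text
t 7.30 tray xy [-0.0721 -0.0346] z 0.0847 rem cm [ 1.47  0.46 -0.3 ] turn -0.05 w 0.0200 tilt [-1.    -0.003  0.01 ] [-0.3  0.5  0. ]
```

play_rows(translation=[[0.9,0,-0.2],[0.5,0,0],[0,0,0],[0,1,0],[0,1,0],[0,1,0],[0,1,0.3],[0,1,0.3]], turn=[0,0,0,0,0,0,0,0], claw=[0.21,0.21,0.21,0.21,0.21,0.21,0.21,0.21])

```text
t: 8.3
eef_pos: [0.4896, 0.0434, 0.0686]
ee_rot: [-0.038, 1.562, 0.032]
force: [1.0, -0.2, -1.0]
grip_width: 0.0195
```

```bash
python3 -c "
from h import *
rem(-.05,.115,.07)
cv2.imwrite('pics/w4.png',snapshot('wrist'))"
```

```text
t 8.30 tray xy [-0.0677  0.02  ] z 0.0686 rem cm [-0.16  9.5   1.78] turn 0.06 w 0.0195 tilt [-1.    -0.004  0.008] [ 1.  -0.2 -1. ]
```

View pics/w4.png

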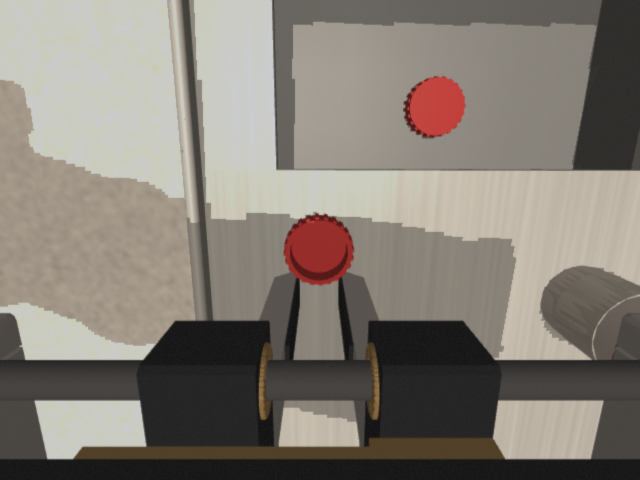

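Cap B is cradled at (319,248), and the opening's left edge is at column 277, so I'll keep steering right.

play_rows(translation=[[-0.1,1,0.4],[0,1,0.4],[0,1,0.4],[0,1,0.4],[0,1.2,0.3],[0,1.2,0],[0,1.2,0],[0,1.2,0]], turn=[0,0,0,0,0,0,0,0], claw=[0.21,0.21,0.21,0.21,0.21,0.21,0.21,0.21])

```text
t: 9.35
eef_pos: [0.5061, 0.1393, 0.0694]
ee_rot: [-0.038, 1.562, 0.033]
force: [0.4, -0.9, 0.3]
grip_width: 0.0195
```

```bash
python3 -c "
from h import *
rem(.007,-.163,.16)
cv2.imwrite('pics/w5.png',snapshot('wrist'))"
```

```text
t 9.35 tray xy [-0.0471  0.1151] z 0.0694 rem cm [ -8.91 -27.85   5.44] turn 0.09 w 0.0195 tilt [-1.    -0.004  0.008] [ 0.4 -0.9  0.3]
```

View pics/w5.png

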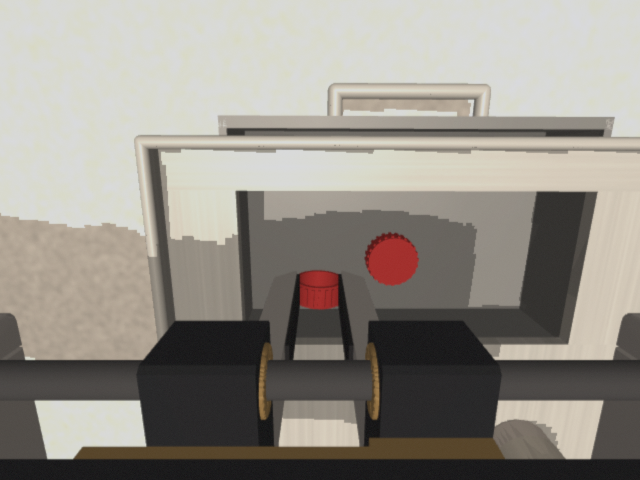

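Cap B shows below and between the fingers at (320,290). I'll lift and check.

play_rows(translation=[[-1,0,0],[-2,0,0],[-3,0,0],[-3,0,0],[0,-3,0.5],[0,-3,0.5],[0,-3,0.5],[0,0,0]], turn=[0,0,0,0,0,0,0,0], claw=[0.21,0.21,0.21,0.21,0.21,0.21,0.21,0.21])

```text
t: 10.4
eef_pos: [0.5249, 0.0467, 0.1675]
ee_rot: [-0.036, 1.56, 0.032]
force: [-0.6, 0.2, 0.6]
grip_width: 0.0199
```

```bash
python3 -c "
from h import *
rem(.007,-.163,.16)
cv2.imwrite('pics/w6.png',snapshot('wrist'))"
```

```text
t 10.40 tray xy [-0.0322  0.0217] z 0.1675 rem cm [  0.84 -18.47   3.92] turn -0.01 w 0.0199 tilt [-1.    -0.002  0.011] [-0.6  0.2  0.6]
```

View pics/w6.png

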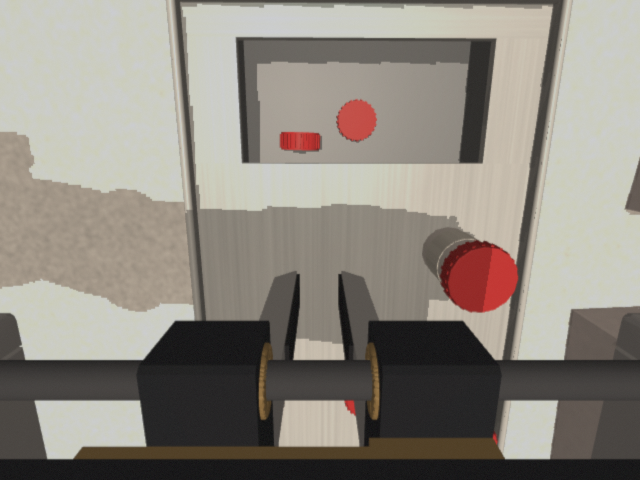

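Both caps are in the bin, with B on edge at (300,140). Now behind cap C.

play_rows(translation=[[0,-3.6,0.7],[0,-3.6,0.7],[0,-3.6,0.7],[0,-3.6,0.7],[0,-3.6,0.7],[0,0,0],[2,0,0],[2,0,0]], turn=[0,0,0,0,0,0,0,0], claw=[0.21,0.21,0.21,0.21,0.21,0.21,0.21,0.21])

```text
t: 11.45
eef_pos: [0.5708, -0.127, 0.1282]
ee_rot: [-0.041, 1.558, 0.043]
force: [0.0, 0.1, 0.8]
grip_width: 0.0198
```

```bash
python3 -c "
from h import *
rem(.007,-.163,.07)
cv2.imwrite('pics/w7.png',snapshot('wrist'))"
```

```text
t 11.45 tray xy [ 0.006  -0.1538] z 0.1282 rem cm [ 5.82 -0.93  0.02] turn 0.6 w 0.0198 tilt [-1.     0.001  0.012] [0.  0.1 0.8]
```

View pics/w7.png

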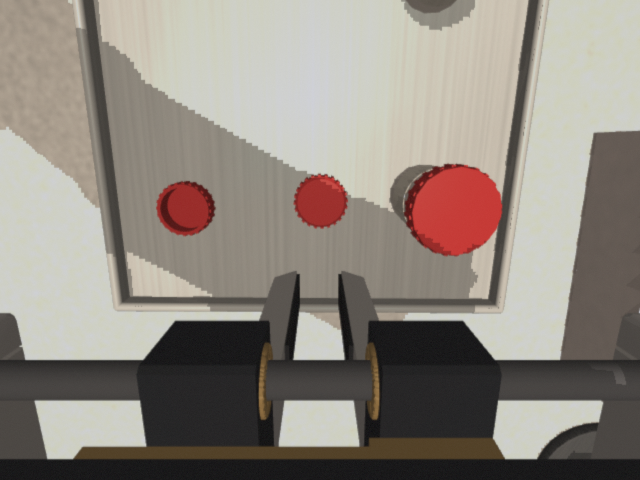

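Cap C at (320,201) is in line, cap D is at (186,208), and the far pot at (454,208) is clear.

play_rows(translation=[[0,-0.8,0],[1.8,0,0],[1.8,0,0],[1,0,0],[0.7,0,0],[0.3,0,0],[0,0,0],[0,0,0]], turn=[0.5,0,0,0,0,0,0,0], claw=[0.21,0.21,0.21,0.21,0.21,0.21,0.21,0.21])

```text
t: 12.5
eef_pos: [0.5702, -0.1337, 0.0657]
ee_rot: [-0.035, 1.563, 0.038]
force: [0.1, 0.1, 0.3]
grip_width: 0.0197
```

```bash
python3 -c "
from h import *
rem(.007,-.163,.07)"
```

```text
t 12.50 tray xy [ 0.0051 -0.1605] z 0.0657 rem cm [-0.43 -0.25  0.19] turn 0.15 w 0.0197 tilt [-1.     0.002  0.008] [0.1 0.1 0.3]
```

play_rows(translation=[[-0.4,0,0.1],[0,1,0],[0,1,0],[0,1,0],[0,1.2,0],[0,1.2,0],[0,1.2,0],[0,1.2,0]], turn=[0,0,0,0,0,0,0,0], claw=[0.21,0.21,0.21,0.21,0.21,0.21,0.21,0.21])

```text
t: 13.5
eef_pos: [0.5678, -0.0499, 0.0704]
ee_rot: [-0.035, 1.562, 0.039]
force: [-0.1, -0.3, 0.1]
grip_width: 0.02
```

```bash
python3 -c "
from h import *
rem(.007,.115,.07)
cv2.imwrite('pics/w8.png',snapshot('wrist'))"
```

```text
t 13.50 tray xy [ 0.0063 -0.0767] z 0.0704 rem cm [ 0.08 19.17  0.13] turn 0.18 w 0.0200 tilt [-1.     0.002  0.009] [-0.1 -0.3  0.1]
```

View pics/w8.png

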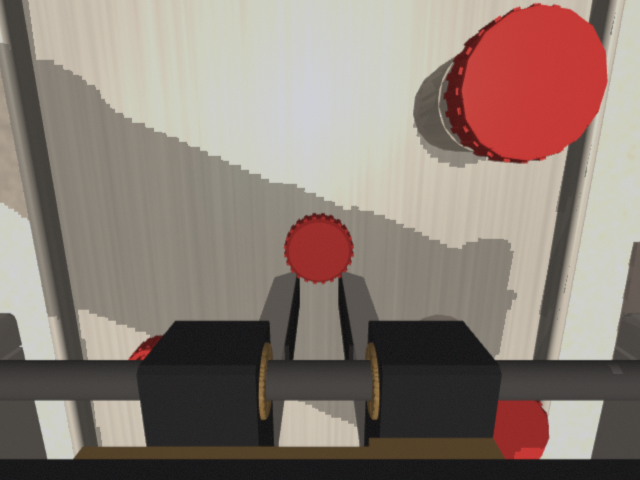

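Cap C is cradled at (319,248). Continuing.

play_rows(translation=[[0,1.2,0],[0,1.2,0],[0,1.2,0],[0,1.2,0],[0,1.2,0],[0,1.2,0],[0,1.2,0],[0,1.2,0]], turn=[0,0,0,0,0,0,0,0], claw=[0.21,0.21,0.21,0.21,0.21,0.21,0.21,0.21])

```text
t: 14.55
eef_pos: [0.5628, 0.054, 0.0706]
ee_rot: [-0.035, 1.562, 0.04]
force: [-0.6, 0.2, -0.3]
grip_width: 0.0197
```

```bash
python3 -c "
from h import *
rem(.007,.115,.07)"
```

```text
t 14.55 tray xy [0.0059 0.0274] z 0.0706 rem cm [0.08 8.76 0.14] turn 0.23 w 0.0197 tilt [-1.     0.003  0.009] [-0.6  0.2 -0.3]
```

play_rows(translation=[[0,1.2,0],[0,1.2,0],[0,1.2,0],[0,1.2,0],[0,1.2,0],[0,1.2,0],[0,1.2,0],[0,0.8,0]], turn=[0,0,0,0,0,0,0,0], claw=[0.21,0.21,0.21,0.21,0.21,0.21,0.21,0.21])

```text
t: 15.55
eef_pos: [0.558, 0.1528, 0.0708]
ee_rot: [-0.035, 1.562, 0.04]
force: [0.6, 0.1, -0.2]
grip_width: 0.0199
```

```bash
python3 -c "
from h import *
rem(.007,.115,.07)
cv2.imwrite('pics/w9.png',snapshot('wrist'))"
```

```text
t 15.55 tray xy [0.0054 0.1263] z 0.0708 rem cm [ 0.08 -1.13  0.15] turn 0.26 w 0.0199 tilt [-1.     0.003  0.009] [ 0.6  0.1 -0.2]
```

View pics/w9.png

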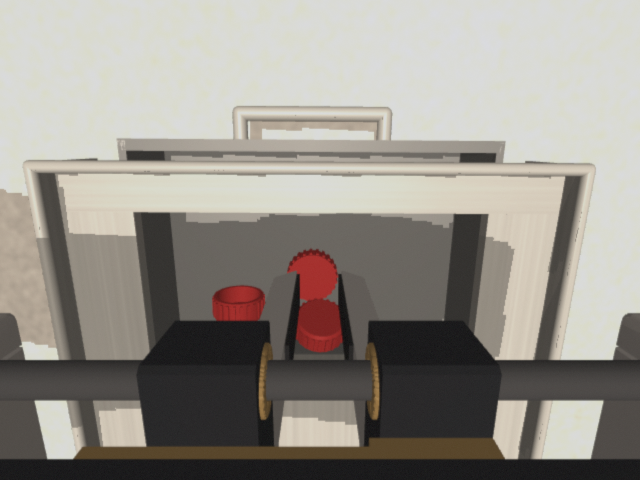

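Three caps show in the opening. C is at (319,325), seen between the fingers. I'll lift and go to cap D.

play_rows(translation=[[-1,0,0],[-2,0,0],[-3,0,0],[-3,0,0],[0,-3,-1],[0,-3,-1],[0,-3,-1],[0,0,0]], turn=[0,0,0,0,0,0,0,0], claw=[0.21,0.21,0.21,0.21,0.21,0.21,0.21,0.21])

```text
t: 16.6
eef_pos: [0.53, 0.0527, 0.1692]
ee_rot: [-0.029, 1.559, 0.037]
force: [0.7, 1.0, -0.2]
grip_width: 0.0198
```

```bash
python3 -c "
from h import *
rem(-.079,-.163,.16)
cv2.imwrite('pics/w10.png',snapshot('wrist'))"
```

```text
t 16.60 tray xy [-0.0269  0.0275] z 0.1692 rem cm [  0.77 -19.06  -5.19] turn -0.08 w 0.0198 tilt [-1.     0.005  0.012] [ 0.7  1.  -0.2]
```

View pics/w10.png

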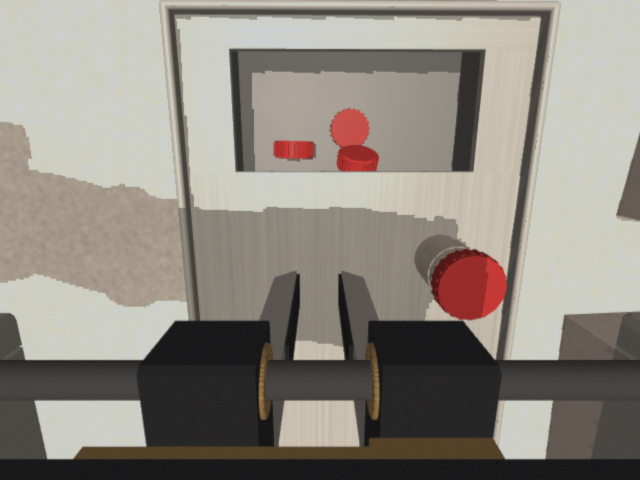

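Cap C is in the bin at (357,158), leaning on cap A, and well below the opening. Now cap D.

play_rows(translation=[[0,-3.6,-1],[0,-3.6,-1],[0,-3.6,-1],[0,-3.6,-1],[0,-3.6,-1],[0,0,0],[2,0,0],[2,0,0]], turn=[0,0,0,0,0,0,0,0], claw=[0.21,0.21,0.21,0.21,0.21,0.21,0.21,0.21])

```text
t: 17.65
eef_pos: [0.4894, -0.1301, 0.1285]
ee_rot: [-0.033, 1.556, 0.043]
force: [0.6, 0.3, 0.2]
grip_width: 0.0196
```

```bash
python3 -c "
from h import *
rem(-.079,-.163,.07)
cv2.imwrite('pics/w11.png',snapshot('wrist'))"
```

```text
t 17.65 tray xy [-0.0754 -0.1533] z 0.1285 rem cm [ 5.83 -1.   -0.45] turn 0.26 w 0.0196 tilt [-1.     0.006  0.015] [0.6 0.3 0.2]
```

View pics/w11.png

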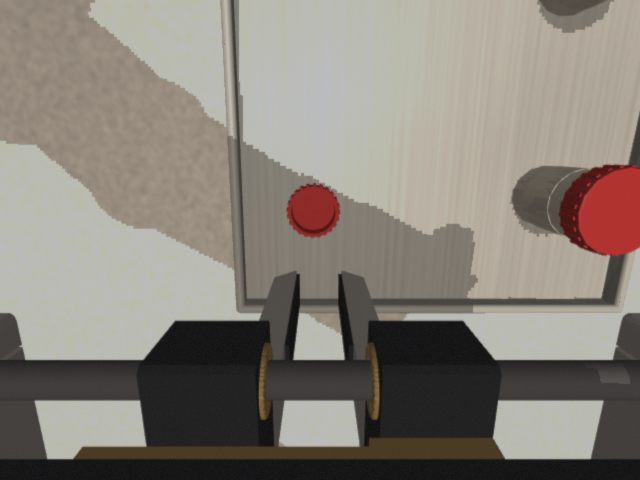

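play_rows(translation=[[0,-1.1,-0.4],[1.8,0,0],[1.8,0,0],[0.8,0,0],[0.5,0,0],[0.3,0,0],[0,0,0],[0,0,0]], turn=[0,0,0,0,0,0,0,0], claw=[0.21,0.21,0.21,0.21,0.21,0.21,0.21,0.21])

```text
t: 18.7
eef_pos: [0.4863, -0.14, 0.0717]
ee_rot: [-0.035, 1.558, 0.044]
force: [0.3, 0.9, -0.4]
grip_width: 0.0198
```

```bash
python3 -c "
from h import *
rem(-.079,-.163,.07)"
```

```text
t 18.70 tray xy [-0.079  -0.1631] z 0.0717 rem cm [ 0.17  0.01 -0.  ] turn 0.39 w 0.0198 tilt [-1.     0.006  0.013] [ 0.3  0.9 -0.4]
```

play_rows(translation=[[0.1,0.6,0],[0,1,0],[0,1,0],[0,1,0],[0,1.2,0.2],[0,1.2,0.3],[0,1.2,0.3],[0,1.2,0.3]], turn=[0,0,0,0,0,0,0,0], claw=[0.21,0.21,0.21,0.21,0.21,0.21,0.21,0.21])

```text
t: 19.7
eef_pos: [0.4938, -0.049, 0.0719]
ee_rot: [-0.035, 1.557, 0.046]
force: [0.6, -0.3, 0.3]
grip_width: 0.0196
```

```bash
python3 -c "
from h import *
rem(-.02,.12,.07)
cv2.imwrite('pics/w12.png',snapshot('wrist'))"
```

```text
t 19.70 tray xy [-0.0675 -0.0726] z 0.0719 rem cm [ 0.39 19.22  4.89] turn 0.43 w 0.0196 tilt [-1.     0.007  0.014] [ 0.6 -0.3  0.3]
```

View pics/w12.png

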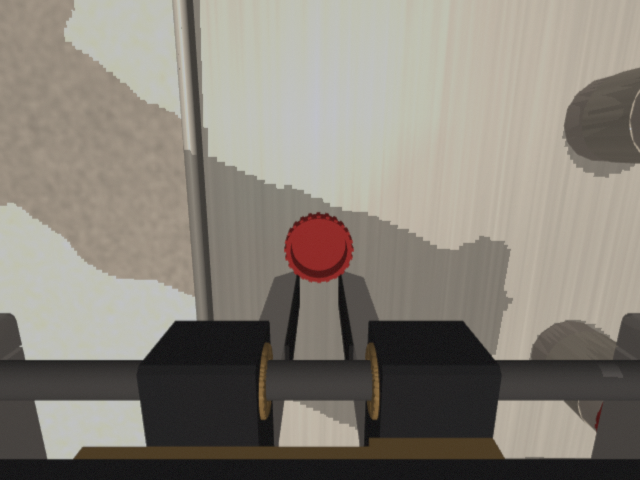

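Cap D is cradled at (319,248). Continuing on the diagonal.

play_rows(translation=[[0.1,1.2,0.35],[0,1.2,0.35],[0,1.2,0.35],[0.1,1.2,0.35],[0,1.2,0.35],[0,1.2,0.35],[0,1.2,0.35],[0,1.2,0.35]], turn=[0,0,0,0,0,0,0,0], claw=[0.21,0.21,0.21,0.21,0.21,0.21,0.21,0.21])

```text
t: 20.75
eef_pos: [0.5187, 0.0563, 0.0708]
ee_rot: [-0.035, 1.557, 0.046]
force: [-0.2, -0.9, -0.6]
grip_width: 0.0197
```

```bash
python3 -c "
from h import *
rem(-.02,.12,.07)
cv2.imwrite('pics/w13.png',snapshot('wrist'))"
```

```text
t 20.75 tray xy [-0.0381  0.0315] z 0.0708 rem cm [0.16 8.83 1.88] turn 0.47 w 0.0197 tilt [-1.     0.007  0.014] [-0.2 -0.9 -0.6]
```

View pics/w13.png

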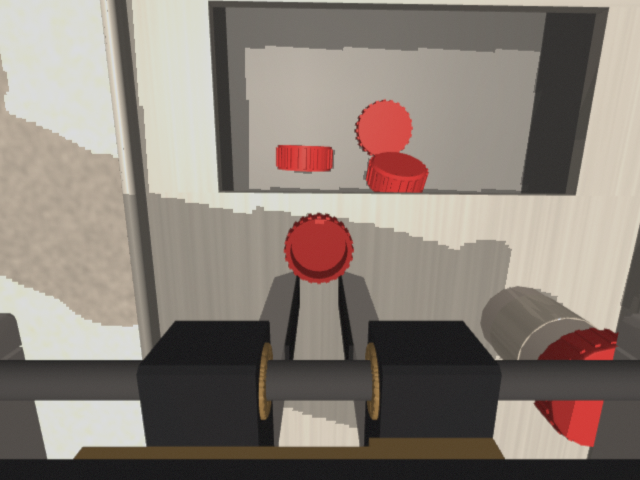

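Cap D is at (319,248), just short of the opening edge (row 193).

play_rows(translation=[[0,1.2,0.3],[0,1.2,0.3],[0,1.2,0.2],[0,1.2,0],[0,1.2,0],[0,1.2,0],[0,1,0],[0,0,0]], turn=[0,0,0,0,0,0,0,0], claw=[0.21,0.21,0.21,0.21,0.21,0.21,0.21,0.21])

```text
t: 21.8
eef_pos: [0.5227, 0.1466, 0.0714]
ee_rot: [-0.037, 1.557, 0.048]
force: [1.0, -0.1, 0.2]
grip_width: 0.0194
```

```bash
python3 -c "
from h import *
rem(-.02,.12,.07)
cv2.imwrite('pics/w14.png',snapshot('wrist'))"
```

```text
t 21.80 tray xy [-0.0301  0.1216] z 0.0714 rem cm [ 0.15 -0.17  1.01] turn 0.6 w 0.0194 tilt [-1.     0.007  0.014] [ 1.  -0.1  0.2]
```

View pics/w14.png

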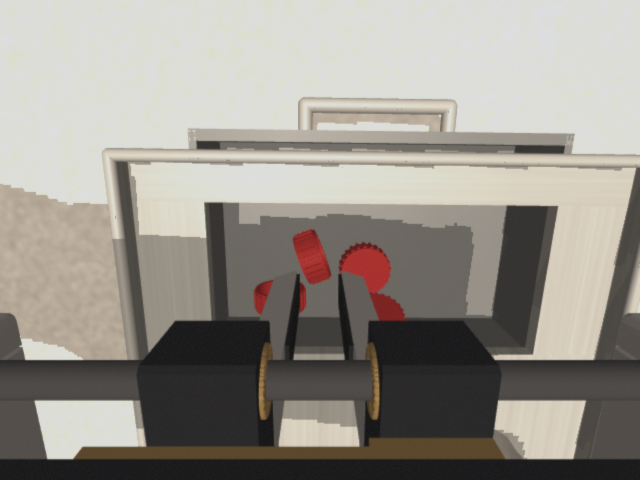

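All four are in the bin. I'll lift clear and check.

play_rows(translation=[[-1,0,0],[-2,0,0],[-3,0,0],[-3,0,0],[-3,0,0],[-2,3,-2],[0,4,-3],[0,4,-3]], turn=[0,0,0,0,0,0,0,0], claw=[0.21,0.21,0.21,0.21,0.21,0.21,0.21,0.21])

```text
t: 22.85
eef_pos: [0.4377, 0.2455, 0.2242]
ee_rot: [-0.021, 1.553, 0.037]
force: [-0.4, 2.0, -0.9]
grip_width: 0.0198
```

play_rows(translation=[[0,5,-3],[0,5,-3],[0,5,-3],[0,5,-3],[0,4,-2],[0,0,0],[0,0,0],[0,0,0]], turn=[0,0,0,0,0,0,0,0], claw=[0.21,0.21,0.21,0.21,0.21,0.21,0.21,0.21])

```text
t: 23.85
eef_pos: [0.2856, 0.486, 0.2351]
ee_rot: [-0.009, 1.551, 0.042]
force: [0.3, 0.7, -0.4]
grip_width: 0.0199
```

```bash
python3 - <<'E'
from h import *
rem(0,0,.2)
a=snapshot('top');b=snapshot('scene')
for c,s in red(a):
    if 215<c[0]<400 and 165<c[1]<297: print(c.round(1),s[4],'pot',ray('top',c,.133)[0].round(4))
z=lambda i:cv2.resize(i,(400,300),interpolation=cv2.INTER_CUBIC)
cv2.imwrite('pics/end.png',np.hstack([cv2.resize(a[155:305,200:400],(400,300)),cv2.resize(b[150:340,210:440],(400,300))]))
cv2.imwrite('pics/endfull.png',np.hstack([z(a),z(b)]))
E
```

```text
t 23.85 tray xy [-0.2522  0.471 ] z 0.2351 rem cm [  3.07 -46.89  25.67] turn -0.64 w 0.0199 tilt [-1.    0.02  0.02] [ 0.3  0.7 -0.4]
[357.8 190.2] 348 pot [ 0.6326 -0.0817  0.133 ]
[294.9 194.7] 347 pot [0.6247 0.0417 0.133 ]
[255.6 233.5] 213 pot [0.549  0.1191 0.133 ]
[247.5 250.7] 77 pot [0.5154 0.1348 0.133 ]
[261.  259.6] 79 pot [0.4978 0.1086 0.133 ]
```

View pics/end.png

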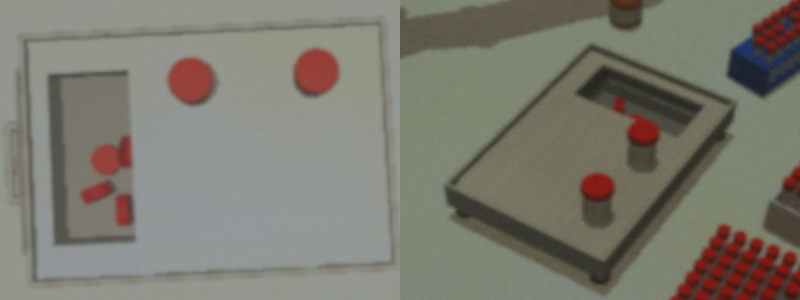

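View pics/endfull.png

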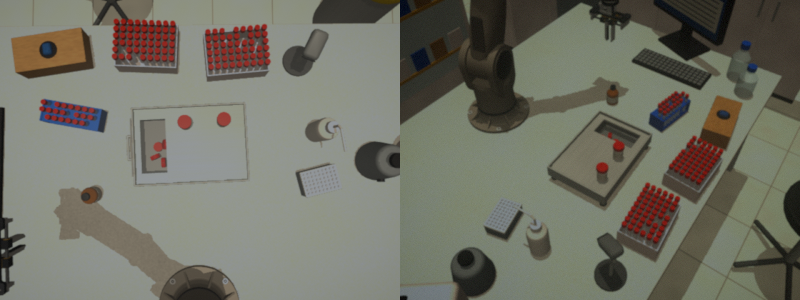

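The four caps are in the bin, the tray surface is clear, and the pots have not moved (same pixel centroids as at the start). The arm is away from everything, so I'm handing in.

```bash
python3 -c "
from bench import *
print(sign_off())"
```

```text
the job is handed in; nothing more can be done
None
```

All four red caps are off the tray and in the waste bin, and I handed the job in at about 24 s. I swept each one along the surface between the slightly opened fingertips and never lifted one off the tray.

- **Caps:** The last top view shows all four in the bin and none left on the tray. Two or three of them are on edge or leaning on each other, well below the opening.
- **Pots and bench:** Both pots are at the same pixel positions as at the start. The other things on the bench looked unmoved, but I only checked them by eye.
- **Forces:** Every force reading I took stayed within about 2 N.
- **Failed checks:** None failed. The camera views of the caps and pots agreed to within about 5 mm.

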